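Clip a sample tube into a reader and hold its shutter half open

ROBOT

A 7-joint arm with a two-finger parallel gripper is mounted at the origin on the work surface. World frame = base frame: x ahead of the robot, y to its left, z up, the work surface at z = 0. Lengths are in m, angles in rad, forces in N, time in s.
With the tool pointing down it reaches from about 0.35 to 0.9 m from the base axis. Payload 7.2 kg.
Tool frame: the origin (TCP) lies at the very end of the fingers, on their centre line; the grasp point (between the pads) lies 19 mm behind it; z points along the fingers, y is the line along which they close (so a half turn about z gives the same grasp; the last joint's range is limited). The gripper opens to 88 mm and grips with 3 to 60 N. Pads are 20 mm wide; open, the fingers measure 115 mm over their backs; the gripper's body (75 mm by 178 mm) begins 61 mm behind the grasp point.
Start: joints at [-0.068, 0.411, -0.013, 1.596, 0.006, 1.134, -0.082], TCP at [0.625, -0, 0.223] pointing down, gripper open.
Joint ranges: [-2.95, 2.95], [-0.29, 1.99], [-1.47, 1.44], [0.14, 2.54], [-1.03, 4.17], [0.13, 1.85], [-2.86, 2.86]. Speed limits (rad/s): [2.39, 2.39, 3.01, 3.01, 3.14, 3.14, 3.14].

INTERFACE

Orientations are given as a rotation vector (axis times angle).
In Python, from cell import env gives the robot as it stands.
- The arm moves only by the shell command python3 -m handwheel 'ROWS' [OPENING] [FORCE]. ROWS is JSON, a list of rows, each an object of numbers: "tx", "ty", "tz": the shift along the tool's x, y, z in m; "rx", "ry", "rz": the turn, a rotation vector about the tool's x, y, z in units of 6 degrees (1.0 is 6 degrees). In form: [{"tx": .., "ty": .., "tz": .., "rx": .., "ry": .., "rz": ..}, ...]. A call has 1 to 10 rows; each row is the pose to reach, as a shift and turn from the pose commanded when the call began, along the tool's axes at that moment; what a row does not reach only later rows make up. A row lasts 1/12 s, in which the tool goes at most 41.7 mm and 7.16 degrees, less where a joint would pass 70% of its speed; a pose out of reach is approached as far as the arm can. A call with a gripper value outside its range is refused whole. OPENING is the opening, from 0 (shut) to 1 (fully open), set as the call begins (- or left out, the last holds). The fingers move at their own pace and stop on an object; FORCE is the grip in N (left out, the last holds). Time passes only in rows, so rows that repeat a pose let the fingers close. It gives the time, the measured TCP pose, the force, the opening and the grip force at its end, in the units of the state.
- env.state(): the state, without advancing time (a new reading comes with each control period).
- env.camera(name): name is "scene" or "side" or "wrist"; returns the picture (420x560x3 uint8, red, green, blue); there is no depth.
- env.camera_model(name): a dict with "intrinsics" (3x3 intrinsics, pixels), "view" (4x4, takes a point from world to camera coordinates); the wrist camera has in their place "mount" (4x4, takes a point from camera to tool coordinates, whose origin is the TCP and whose axes are the flange's). Camera axes: x right, y down, z forward; pixel columns grow to the right and rows downward; lengths in m; the calibration is good to about 2 mm. A picture is of the moment at which its call begins: read the wrist's pose just before it. camera_model takes no time and is no camera call.
- env.job_done(): hands the job in; it is judged then, once.
Trained networks look in the newest picture that a camera, given by its name, has taken for a name from the list of things; names that differ only in an ending like _2 or _b are one class to them, and where a whole thing is asked for, a point or a joint stands for the part that bears it (a point fixed in the world has none). Each returns a list of dicts, best first, with "conf" (0 to 1); they miss things now and then, are a little off and sometimes report something else, mostly with a low value. They report only what shows in the picture. A call takes as long as a camera call. They do not tell look-alikes from the thing itself.
- env.masks_of(camera, label): "pixels" (420x560 bool, what is visible of it) and "bbox" ([left, top, width, height] in pixels, round what is visible of it).
The state is a dict: "clock": time; "joint_positions": joint angles; "joint_velocities": joint speeds; "joint_efforts": joint torques, N m; "eef_pos": TCP position; "ee_rot": TCP orientation; "force": force on the tool from outside, world axes, zero at the start; "wrist_torque": the same for the moment, N m; "grip_width": opening from 0.0 (shut) to 1.0 (fully open); "grasp_force": force on a finger pad.
Only numpy, scipy, OpenCV 4.12 (cv2) and the standard library are available. Lean on these libraries where they do the work, as an engineer would, in place of code of your own. Each camera call takes 0.05 s, during which the arm holds its last target. There are 200 camera calls.

TASK

Take the sample tube off its V-shaped rest and push it down past the sprung jaw of the tube reader until it lies fully home, centred in the two forks, with the jaw sprung back over it. Then slide the reader's sprung shutter by its upright tab to half of its travel and hold it steady there: the program finishes while the gripper is still holding the shutter half open against its spring. Leave the other things on the bench where they stand.

Things in the scene. Friction and masses are not known exactly. Their poses are not given: they have to be found in the camera images.
- reader: Tube reader fixed to the bench: white box 120 (x) x 240 (y) x 35 mm high, grey deck. Origin at the centre of its underside; x across it (away from the robot at yaw 0), y along it. On its +y half the clip: two forks 8 mm thick, 33 mm either side of clip_seat along y, 58 mm free between them; -x tine tall (top 29 mm above clip_seat, flared), +x tine short. On its -y half the shutter tab.
- clip_seat (a point): Centre of the tube's place in the clip, at reader (0, 55, 69) mm; axes as the reader. A seated tube has its centre here, its axis along the reader's y; the fork floors are 8 mm, the shutter plate 28 mm and the deck 34 mm below. Inner faces of the tines are 9.5 mm either side. The mouth is open upward, about 26 mm wide; a tube 45 mm above this point is clear of everything.
- jaw (a joint): Steel jaw hinged along the reader's y, 13 mm to +x of clip_seat and 22 mm below it: two arms just outside the forks (41 mm either side), their noses sloped 68 degrees over the tube's place. rad, 0 = shut (spring rest), grows as the noses swing out to +x, at most 0.6. A tube pushed straight down with some 4 to 10 N swings it out about 0.2; it springs back when the tube is home.
- shutter (a joint): Sprung shutter: dark steel plate 28 mm wide, under the forks, over a pale window below the tube. m, 0 = closed (spring rest), grows as its tab goes to the reader's -y, 0.050 = fully open at the stop; half is 0.025. Spring 3 N at 0, 7.5 N at half, 12 N open; let go, it snaps shut. Dark ticks on the deck at the tab's -x side mark the tab's middle at closed, half (longer tick) and open.
- shutter_tab (a point): Middle of the top edge of the shutter's upright black tab; moves with the shutter, axes as the reader. The tab is 22 mm (reader x) x 10 mm (reader y), from 41 to 77 mm above the bench; can be pinched either way from above. At reader (0, -40, 77) mm closed, (0, -65, 77) half, (0, -90, 77) fully open. Nothing stands beside it but two guides 7 mm high on the deck.
- tube: Capped sample tube, off-white with a paper label and grey cap, a smooth rod 16 mm in diameter and 110 mm long, about 25 g. Origin at its middle on the axis; y axis along the tube, cap at +y (either end may lie either way in the clip). Starts lying level on the rest, its axis 45 mm above the bench.
- rest: Grey plastic tube rest fixed to the bench: base 60 (x) x 110 (y) x 8 mm with two V-notched posts 8 mm thick at 36 mm either side of the middle along y, V arms up to about 48 mm high. Origin at the centre of its underside; the tube lies along its y.
- slide_box: Bystander: white plastic box 85 x 34 x 32 mm, lying between the rest and the reader. Origin at the centre of its underside.
- jar: Bystander: small amber jar, 36 mm in diameter, 45 mm high, standing beyond one end of the rest, 100 mm from its middle. Origin at the centre of its underside.
- bottle_tall: Bystander: white bottle, 60 mm in diameter, 150 mm high, at the back. Origin at the centre of its underside.
- bottle_short: Bystander: white bottle, 68 mm in diameter, 110 mm high, at the back. Origin at the centre of its underside.
- dish: Bystander: flat glass dish, 64 mm in diameter, 18 mm high, close to the robot. Origin at the centre of its underside.
- tube_rack: Bystander: white rack 70 (x) x 160 (y) mm full of upright tubes, 95 mm high, at the back. Origin at the centre of its underside.
Not all that is in view belongs to the job. There is more than one size of the tube; the one meant has the size given above.

How it is judged:
By the outcome, as a careful person would: the job done as asked, in the order asked, and still so for the second after the job is handed in, while the arm keeps its last pose, push and grip.
It also fails if it takes over 50 s, if anything falls off the work surface, if the arm or the gripper's body presses on something with over 40 N, if the wrist force passes 120 N, or if a joint passes its speed limit or range.

## Working session

There is one attempt and no reset: what is moved stays moved. The work goes in short steps, Python scripts to look and compute and a shell command to move; the robot and the scene stay as the last step left them, time stands still between calls to the robot, and variables do not carry over. Pictures are saved under pics/ and viewed, at most 10 in all, crops included, and the job is handed in when it is done.

```bash
ls; mkdir -p pics; python3 - <<'E'
from cell import env
import cv2,numpy as np
s=env.state();print(s)
ims=[env.camera(n) for n in("scene","side")]
for n in("scene","side"):
    m=env.camera_model(n);print(n,np.round(m["intrinsics"],1).tolist(),np.round(m["view"],4).tolist())
print(env.camera_model("wrist"))
for n,i in zip(("scene","side"),ims): cv2.imwrite(f"pics/{n}0.png",i[:,:,::-1])
for n in("scene","side"):
  for l in("tube","reader","rest","shutter_tab","jaw"):
    for d in env.masks_of(n,l)[:3]:
        print(n,l,round(d["conf"],2),d["bbox"],int(d["pixels"].sum()))
E
```

```text
pics
{'clock': 0.0, 'joint_positions': array([-0.06819326,  0.41188003, -0.01275855,  1.5970195 ,  0.00561116,
        1.13429914, -0.08220155]), 'joint_velocities': array([ 0.00011437, -0.00165956, -0.00040615, -0.00031744, -0.00101284,
       -0.00091851, -0.00016447]), 'joint_efforts': array([-2.92756195e-04, -5.87956166e+01,  6.41712137e-01, -2.91074431e+01,
       -5.37758670e-02,  1.83686998e-02,  1.53371734e-04]), 'eef_pos': array([ 6.24504048e-01, -2.17066017e-05,  2.21831259e-01]), 'ee_rot': array([-2.22063841e+00, -2.22077966e+00,  1.85397384e-03]), 'force': array([-0.46789284,  0.09687104, -0.24075474]), 'wrist_torque': array([-0.02784149,  0.01338103,  0.01478592]), 'grasp_force': 0.0, 'grip_width': 1.0011913879189214}
scene [[432.5, 0.0, 290.5], [0.0, 432.5, 205.9], [0.0, 0.0, 1.0]] [[0.3195, 0.9475, -0.0106, -0.1852], [0.6181, -0.2169, -0.7556, -0.2932], [-0.7183, 0.2348, -0.6549, 1.3437], [0.0, 0.0, 0.0, 1.0]]
side [[452.4, 0.0, 277.3], [0.0, 452.4, 210.2], [0.0, 0.0, 1.0]] [[0.9654, -0.2606, -0.0068, -0.556], [-0.1258, -0.4429, -0.8877, 0.1596], [0.2284, 0.8578, -0.46
[... 673 characters left out ...]
143.5, 31.7, 32.5] 376
scene reader 0.66 [139.9, 193.9, 134.6, 96.0] 6443
scene reader 0.23 [179.4, 216.7, 62.2, 36.3] 568
scene rest 0.75 [340.1, 183.8, 52.4, 27.6] 923
scene shutter_tab 0.81 [178.1, 216.2, 64.0, 31.9] 643
scene jaw 0.8 [205.1, 199.7, 47.9, 41.0] 498
side tube 0.98 [260.0, 183.5, 55.6, 20.7] 515
side tube 0.73 [271.3, 229.9, 40.7, 59.6] 412
side tube 0.63 [146.3, 191.9, 47.7, 27.8] 477
side reader 0.75 [231.3, 228.6, 143.5, 151.1] 10328
side rest 0.58 [212.9, 189.3, 37.7, 37.0] 436
side shutter_tab 0.84 [263.9, 263.8, 60.3, 54.9] 967
side shutter_tab 0.18 [165.9, 250.2, 38.0, 24.8] 694
side jaw 0.59 [270.4, 230.6, 39.5, 57.5] 471
side jaw 0.46 [169.4, 248.8, 34.7, 25.8] 659
```

View pics/scene0.png

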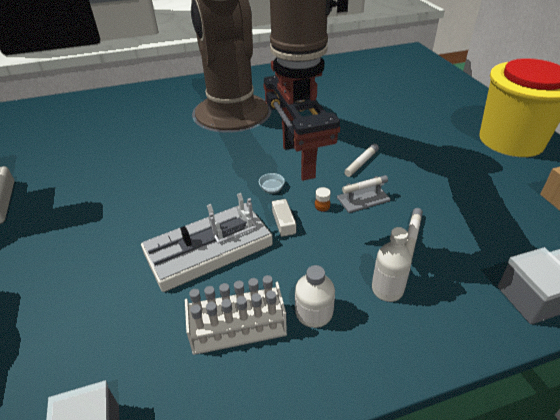

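View pics/side0.png

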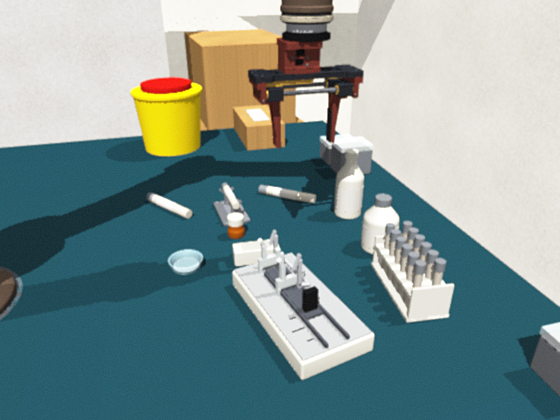

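The scene view shows the reader at about (207,240), with its clip toward the right end and its black tab at (186,235). The tube is on the rest at (365,186), with look-alikes loose at (362,160) and (415,228). The side view shows the rest at (230,205) and the tab at (310,298).

```bash
cat > h.py <<'E'
import numpy as np,cv2
from cell import env
from scipy.spatial.transform import Rotation as R
def view(n,s=None):
    m=env.camera_model(n)
    if n!="wrist": return m["intrinsics"],np.array(m["view"])
    T=np.eye(4);T[:3,:3]=R.from_rotvec(s["ee_rot"]).as_matrix();T[:3,3]=s["eef_pos"]
    return m["intrinsics"],np.linalg.inv(T@m["mount"])
def ray(KV,uv,z):
    K,V=KV;C=np.linalg.inv(V);d=C[:3,:3]@np.linalg.inv(K)@[uv[0],uv[1],1];o=C[:3,3]
    return o+d*(z-o[2])/d[2]
def proj(KV,P):
    K,V=KV;p=(np.atleast_2d(P)@V[:3,:3].T+V[:3,3])@K.T
    return p[:,:2]/p[:,2:]
E
python3 - <<'E'
from h import *
s=view("scene");d=view("side")
for n,uv,z in[("tube L",(343,191),.045),("tube R",(387,180),.045),("tab",(185,229),.077),("reader c",(207,237),.035),("box",(284,208),.032),("jar",(322,192),.045),
 ("rdr nearleft",(142,244),.035),("rdr left far",(160,281),.035),("rdr right far",(271,239),.035)]:
    print(n,ray(s,uv,z).round(3))
for n,uv,z in[("tab",(310,289),.077),("tubemid",(231,197),.045),("c1",(300,362),.035),("c2",(371,337),.035),("c3",(234,268),.035)]: print(n,ray(d,uv,z).round(3))
print(R.from_rotvec(env.state()["ee_rot"]).as_matrix().round(3))
E
```

```text
tube L [0.525 0.143 0.045]
tube R [0.522 0.255 0.045]
tab [ 0.567 -0.21   0.077]
reader c [ 0.559 -0.172  0.035]
box [0.522 0.005 0.032]
jar [0.513 0.097 0.045]
rdr nearleft [ 0.536 -0.299  0.035]
rdr left far [ 0.644 -0.274  0.035]
rdr right far [ 0.607 -0.051  0.035]
tab [ 0.568 -0.213  0.077]
tubemid [0.521 0.188 0.045]
c1 [ 0.525 -0.303  0.035]
c2 [ 0.633 -0.286  0.035]
c3 [ 0.48  -0.07   0.035]
[[-0.  1.  0.]
 [ 1.  0. -0.]
 [-0.  0. -1.]]
```

```bash
python3 -m handwheel '[{"tx":-0.04,"ty":-0.015},{"tx":-0.08,"ty":-0.03},{"tx":-0.12,"ty":-0.045},{"tx":-0.14,"ty":-0.06,"tz":-0.03},{"tx":-0.14,"ty":-0.06,"tz":-0.03},{"tx":-0.14,"ty":-0.06,"tz":-0.03},{"tx":-0.14,"ty":-0.06,"tz":-0.03}]' 1
cat > look.py <<'E'
import sys
from h import *
n,labels=sys.argv[1],sys.argv[2:]
s=env.state();im=env.camera("wrist");cv2.imwrite(f"pics/{n}.png",im[:,:,::-1]);np.save(f"pics/{n}.npy",np.r_[s["eef_pos"],s["ee_rot"]])
print(s["clock"],s["eef_pos"].round(4))
for l in labels:
    for d in env.masks_of("wrist",l)[:3]: print(l,round(d["conf"],2),d["bbox"],cv2.minAreaRect(np.argwhere(d["pixels"])[:,::-1].astype(np.float32)))
E
python3 look.py w1 reader shutter_tab jaw
```

```text
0.6 [ 0.625  -0.      0.2226]
shutter_tab 0.93 [196.2, 281.0, 54.2, 113.0] ((224.10116577148438, 338.7954406738281), (111.95649719238281, 31.92599868774414), 77.86317443847656)
shutter_tab 0.58 [39.9, 143.0, 62.4, 59.9] ((69.93103790283203, 174.32760620117188), (65.52191925048828, 55.54262924194336), 23.198591232299805)
jaw 0.84 [199.6, 254.0, 49.3, 74.0] ((221.0452423095703, 294.44732666015625), (75.07266998291016, 40.059303283691406), 74.35774993896484)schema error: expected keys tx, ty, tz, rx, ry, rz
```

View pics/w1.png

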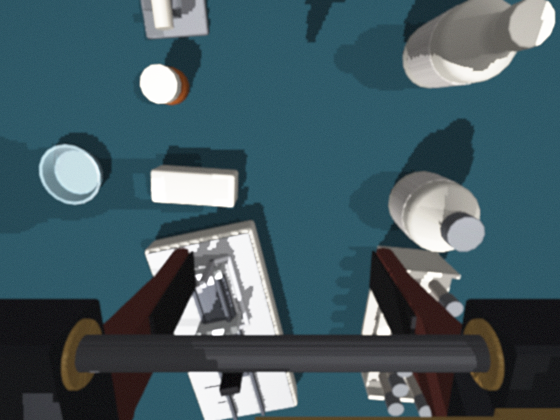

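The wrist view from the start pose shows the reader at (222,320), partly behind the fingers, and the rest at the top edge (175,15). The rows need all six keys. I'll move back along -y so the reader comes clear of the fingers.

```bash
python3 -m handwheel '[{"tx":-0.04,"ty":-0.01,"tz":-0.01,"rx":0,"ry":0,"rz":0},{"tx":-0.08,"ty":-0.02,"tz":-0.02,"rx":0,"ry":0,"rz":0},{"tx":-0.12,"ty":-0.03,"tz":-0.03,"rx":0,"ry":0,"rz":0},{"tx":-0.16,"ty":-0.04,"tz":-0.04,"rx":0,"ry":0,"rz":0},{"tx":-0.20,"ty":-0.05,"tz":-0.05,"rx":0,"ry":0,"rz":0},{"tx":-0.24,"ty":-0.06,"tz":-0.05,"rx":0,"ry":0,"rz":0},{"tx":-0.28,"ty":-0.06,"tz":-0.05,"rx":0,"ry":0,"rz":0},{"tx":-0.30,"ty":-0.06,"tz":-0.05,"rx":0,"ry":0,"rz":0},{"tx":-0.30,"ty":-0.06,"tz":-0.05,"rx":0,"ry":0,"rz":0},{"tx":-0.30,"ty":-0.06,"tz":-0.05,"rx":0,"ry":0,"rz":0}]' 1
python3 -m handwheel '[{"tx":0,"ty":0,"tz":0,"rx":0,"ry":0,"rz":0},{"tx":0,"ty":0,"tz":0,"rx":0,"ry":0,"rz":0},{"tx":0,"ty":0,"tz":0,"rx":0,"ry":0,"rz":0}]'
python3 look.py w2 reader shutter_tab jaw
```

```text
clock: 1.63
eef_pos: [0.5644, -0.3015, 0.2723]
ee_rot: [-2.225, -2.218, 0.0]
force: [-0.2, 1.6, -0.2]
grip_width: 1.002
grasp_force: 0.0
clock: 1.88
eef_pos: [0.5656, -0.2982, 0.2727]
ee_rot: [-2.218, -2.224, -0.001]
force: [-0.5, -0.7, -0.8]
grip_width: 0.998
grasp_force: 0.0
1.8833 [ 0.5656 -0.2982  0.2727]
reader 0.67 [203.5, 0.8, 147.0, 178.2] ((280.3077087402344, 80.03846740722656), (186.898681640625, 118.2580337524414), 78.69007110595703)
shutter_tab 0.91 [248.2, 0.8, 51.5, 115.4] ((275.7927551269531, 55.66643524169922), (119.72003173828125, 28.212928771972656), 77.79953002929688)
jaw 0.57 [275.0, 0.6, 34.2, 44.9] ((290.0, 23.0), (46.0, 32.0), 90.0)
```

View pics/w2.png

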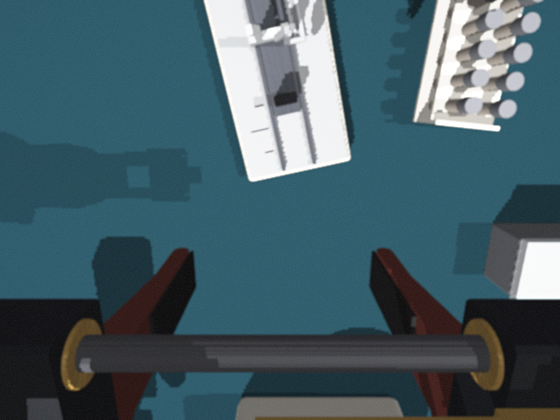

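I overshot: the reader's -y end is at (250,180)–(350,158), but the clip is cut off at the top. I'll move 0.12 m back.

```bash
python3 -m handwheel '[{"tx":0.04,"ty":0,"tz":0,"rx":0,"ry":0,"rz":0},{"tx":0.08,"ty":0,"tz":0,"rx":0,"ry":0,"rz":0},{"tx":0.11,"ty":0,"tz":0,"rx":0,"ry":0,"rz":0},{"tx":0.11,"ty":0,"tz":0,"rx":0,"ry":0,"rz":0},{"tx":0.11,"ty":0,"tz":0,"rx":0,"ry":0,"rz":0},{"tx":0.11,"ty":0,"tz":0,"rx":0,"ry":0,"rz":0}]'
python3 look.py w3 reader shutter_tab jaw
python3 -c "
import cv2;i=cv2.imread('pics/w3.png');cv2.imwrite('pics/w3c.png',cv2.resize(i[:300,160:400],None,fx=2,fy=2,interpolation=cv2.INTER_CUBIC))"
```

```text
clock: 2.58
eef_pos: [0.565, -0.1906, 0.2729]
ee_rot: [2.221, 2.221, -0.001]
force: [1.1, 0.4, -0.3]
grip_width: 1.003
grasp_force: 0.0
2.5833 [ 0.565  -0.1906  0.2729]
reader 0.95 [198.5, 41.7, 148.0, 224.4] ((276.2999572753906, 154.0999755859375), (211.39869689941406, 112.04457092285156), 77.47119140625)
shutter_tab 0.94 [249.6, 86.2, 50.7, 126.0] ((273.6465759277344, 149.80575561523438), (126.14288330078125, 25.66938591003418), 75.69972229003906)
jaw 0.72 [258.0, 61.5, 48.2, 98.0] ((281.14569091796875, 109.7229995727539), (100.6595230102539, 32.407508850097656), 77.25471496582031)
jaw 0.35 [444.8, 0.5, 115.2, 56.8] ((501.5, 26.5), (53.0, 113.0), 90.0)
```

View pics/w3c.png

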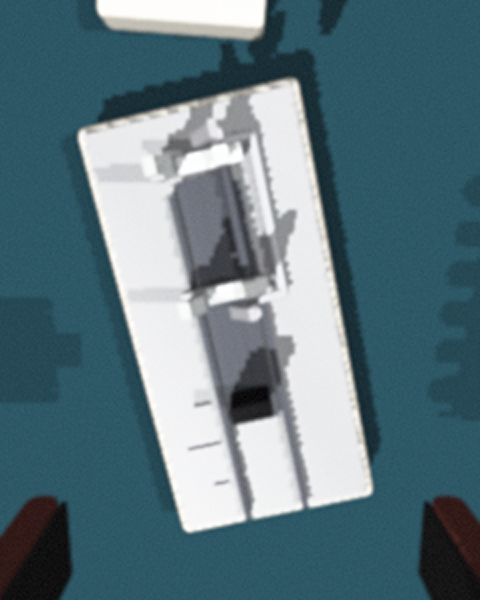

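The crop shows the reader's deck corners at full-image pixels (199.5,65.5), (309,39.5), (346,246) and (253,265.5). The clip forks are at about (260,80) and (270,145), the black tab top is at about (286,200), and the tick marks are on the -x side. Next I'll fit the reader pose.

```bash
cat > fit.py <<'E'
from h import *
from scipy.optimize import least_squares
p=np.load("pics/w3.npy");KV=view("wrist",dict(eef_pos=p[:3],ee_rot=p[3:]))
obj=np.array([[-60,120,35],[60,120,35],[60,-120,35],[-60,-120,35]])/1e3
g=cv2.cvtColor(cv2.imread("pics/w3.png"),cv2.COLOR_BGR2GRAY)
px=np.array([[199.5,65.5],[309,39.5],[346,246],[253,265.5]],np.float32)
def W(q,P):
    P=np.atleast_2d(P);c,s=np.cos(q[2]),np.sin(q[2])
    return np.c_[q[0]+c*P[:,0]-s*P[:,1],q[1]+s*P[:,0]+c*P[:,1],P[:,2]]
f=lambda q:(proj(KV,W(q,obj))-px).ravel()
r=least_squares(f,[.56,-.17,.1]);q=r.x
if __name__=="__main__":
    print(q,np.degrees(q[2]),r.fun.round(1))
    C=lambda P:((proj(KV,W(q,np.array(P)/1e3))-[160,0])*2).round(0).tolist()
    print("tab top corners crop",C([[-11,-45,77],[11,-45,77],[11,-35,77],[-11,-35,77]]))
    print("tine tops",C([[-12,88,98],[-12,22,98]]))
    print("seat",W(q,[0,.055,.069]),"tab",W(q,[0,-.04,.077]),W(q,[0,-.065,.077]))
    for n,uv in(("scene",None),("side",None)):
        print(n,proj(view(n),W(q,obj)).round(0).tolist(),proj(view(n),W(q,[0,-.04,.077])).round(0))
E
python3 fit.py
```

```text
[ 0.55984725 -0.17758338  0.21653568] 12.406580425206522 [-2.  -1.4  1.  -2.4  2.   2.9 -0.9  2.7]
tab top corners crop [[234.0, 427.0], [275.0, 418.0], [271.0, 400.0], [230.0, 409.0]]
tine tops [[166.0, 163.0], [200.0, 308.0]]
seat [[ 0.54803064 -0.12386776  0.069     ]] tab [[ 0.56844115 -0.21664928  0.077     ]] [[ 0.57381234 -0.24106547  0.077     ]]
scene [[244.0, 202.0], [270.0, 234.0], [156.0, 282.0], [137.0, 242.0]] [[182. 230.]]
side [[232.0, 269.0], [293.0, 251.0], [377.0, 334.0], [303.0, 364.0]] [[311. 291.]]
```

```bash
python3 - <<'E'
from fit import *
def box(x0,x1,y0,y1,z0,z1): return np.array([[x,y,z] for x in(x0,x1) for y in(y0,y1) for z in(z0,z1)])/1e3
T=box(-11,11,-45,-35,41,77)
obs=[]
for n,f in(("scene","scene0"),("side","side0"),("wrist","w3")):
    im=cv2.imread(f"pics/{f}.png").max(2); kv=KV if n=="wrist" else view(n)
    c=proj(kv,W(q,T)); a=np.zeros(im.shape,np.uint8)
    x,y=c.mean(0).astype(int); k=20
    cv2.rectangle(a,(x-k,y-k),(x+k,y+k),255,-1)
    m=((im<50)&(a>0)).astype(np.uint8)
    N,l,st,ce=cv2.connectedComponentsWithStats(m)
    i=1+st[1:,4].argmax(); h=cv2.convexHull(c.astype(np.float32)); M=cv2.moments(h)
    print(n,"seen",st[i],ce[i].round(1),"pred",[round(v,1) for v in(*c.min(0),*np.ptp(c,axis=0))],cv2.contourArea(h),M['m10']/M['m00'],M['m01']/M['m00'])
E
```

```text
scene seen [181 227  11  19 114] [185.9 236.5] pred [np.float64(177.4), np.float64(226.0), np.float64(12.0), np.float64(21.7)] 140.60743534460198 183.43108118504162 236.81157802083007
side seen [303 288  15  24 303] [309.6 299.3] pred [np.float64(302.3), np.float64(286.5), np.float64(17.2), np.float64(28.0)] 389.7001335672103 310.8150293273887 300.3615307870605
wrist seen [275 192  21  19 304] [284.9 200.8] pred [np.float64(275.0), np.float64(192.0), np.float64(22.5), np.float64(21.4)] 361.641288761748 285.88381265421094 202.80404904902213
```

```bash
python3 -m handwheel '[{"tx":0.04,"ty":-0.005,"tz":0,"rx":0,"ry":0,"rz":0},{"tx":0.08,"ty":-0.01,"tz":0,"rx":0,"ry":0,"rz":0},{"tx":0.12,"ty":-0.02,"tz":0.01,"rx":0,"ry":0,"rz":0},{"tx":0.16,"ty":-0.03,"tz":0.02,"rx":0,"ry":0,"rz":0},{"tx":0.20,"ty":-0.04,"tz":0.03,"rx":0,"ry":0,"rz":0},{"tx":0.24,"ty":-0.04,"tz":0.04,"rx":0,"ry":0,"rz":0},{"tx":0.28,"ty":-0.04,"tz":0.05,"rx":0,"ry":0,"rz":0},{"tx":0.28,"ty":-0.04,"tz":0.05,"rx":0,"ry":0,"rz":0},{"tx":0.28,"ty":-0.04,"tz":0.05,"rx":0,"ry":0,"rz":0},{"tx":0.28,"ty":-0.04,"tz":0.05,"rx":0,"ry":0,"rz":0}]'
python3 look.py w4 tube rest jar
```

```text
clock: 3.62
eef_pos: [0.5253, 0.0889, 0.2225]
ee_rot: [2.222, 2.22, -0.001]
force: [-0.3, -0.8, -0.8]
grip_width: 1.001
grasp_force: 0.0
3.6167 [0.5253 0.0889 0.2225]
tube 0.91 [265.6, 0.0, 24.3, 133.0] ((275.8408203125, 66.92445373535156), (134.9690704345703, 19.9964599609375), 86.77547454833984)
tube 0.79 [112.1, 3.2, 79.0, 74.4] ((152.42282104492188, 33.60951232910156), (98.5134048461914, 23.092388153076172), 53.61564636230469)
tube 0.73 [388.8, 0.6, 97.6, 84.9] ((439.2489929199219, 33.843406677246094), (120.06102752685547, 27.490026473999023), 45.62959671020508)
rest 0.79 [241.1, 9.7, 67.7, 121.9] ((276.2603759765625, 70.92586517333984), (118.38359832763672, 62.18661880493164), 86.633544921875)
rest 0.52 [292.6, 371.2, 29.0, 45.4] ((306.01556396484375, 394.4970397949219), (46.77705764770508, 20.807397842407227), 79.04593658447266)
jar 0.9 [252.7, 156.0, 36.9, 42.8] ((270.0, 176.5), (39.0, 34.0), 90.0)
```

View pics/w4.png

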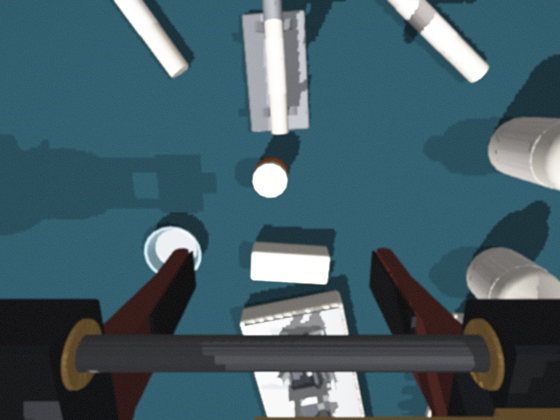

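The picture shows the tube on the rest, with its near end at (280,133) and its cap cut off at the top. The jar is at (270,177). I'll move 0.06 m further to see both ends.

```bash
python3 -m handwheel '[{"tx":0.03,"ty":0,"tz":0,"rx":0,"ry":0,"rz":0},{"tx":0.06,"ty":0,"tz":0,"rx":0,"ry":0,"rz":0},{"tx":0.06,"ty":0,"tz":0,"rx":0,"ry":0,"rz":0},{"tx":0.06,"ty":0,"tz":0,"rx":0,"ry":0,"rz":0},{"tx":0.06,"ty":0,"tz":0,"rx":0,"ry":0,"rz":0}]'
python3 look.py w5 rest
python3 - <<'E'
from h import *
p=np.load("pics/w5.npy");KV=view("wrist",dict(eef_pos=p[:3],ee_rot=p[3:]))
for d in env.masks_of("wrist","tube")[:3]:
    m=d["pixels"];yx=np.argwhere(m)[:,::-1].astype(np.float32)
    vx,vy,x,y=cv2.fitLine(yx,cv2.DIST_L2,0,.01,.01).ravel();t=(yx-[x,y])@[vx,vy]
    a=[np.array([x,y])+np.array([vx,vy])*k for k in(t.min(),t.max())]
    A,B=[ray(KV,k,.049) for k in a];w=cv2.minAreaRect(yx)
    print(d["conf"],a,A.round(4),B.round(4),"mid",((A+B)/2).round(4),"len",np.linalg.norm(A-B),"yaw",np.degrees(np.arctan2(*(A-B)[[0,1]]))%180,w)
E
python3 -c "
import cv2;i=cv2.imread('pics/w5.png');cv2.imwrite('pics/w5c.png',cv2.resize(i[20:220,200:360],None,fx=3,fy=3,interpolation=cv2.INTER_CUBIC))"
```

```text
clock: 4.23
eef_pos: [0.5253, 0.1487, 0.2227]
ee_rot: [2.222, 2.22, -0.001]
force: [-0.1, -1.3, 0.3]
grip_width: 1.004
grasp_force: 0.0
4.2333 [0.5253 0.1487 0.2227]
rest 0.84 [246.1, 79.2, 59.1, 108.0] ((277.36505126953125, 132.9258575439453), (107.46310424804688, 59.43919372558594), 85.10090637207031)
0.91 [array([84.076744 ,  1.4725571], dtype=float32), array([185.60193, 134.07045], dtype=float32)] [0.3582 0.3086 0.049 ] [0.4348 0.1993 0.049 ] mid [0.3965 0.2539 0.049 ] len 0.1334755178243583 yaw 144.9492366187505 ((135.0157470703125, 67.64326477050781), (166.9990692138672, 22.32149887084961), 52.39400863647461)
0.86 [array([368.11502 ,  38.936836], dtype=float32), array([474.63657, 139.56058], dtype=float32)] [0.5987 0.2796 0.049 ] [0.7038 0.194  0.049 ] mid [0.6513 0.2368 0.049 ] len 0.13552992108573733 yaw 129.16554117768598 ((421.2264099121094, 89.37028503417969), (146.5013427734375, 25.553415298461914), 43.806514739990234)
0.8 [array([271.99637,  75.59039], dtype=float32), array([280.30243, 197.18427], dtype=float32)] [0.5155 0.2501 0.049 ] [0.5226 0.1388 0.049 ] mid [0.519  0.1944 0.049 ] len 0.11150692595628094 yaw 176.36319625065474 ((276.4881896972656, 136.34706115722656), (121.94744110107422, 19.327518463134766), 85.60128784179688)
```

View pics/w5c.png

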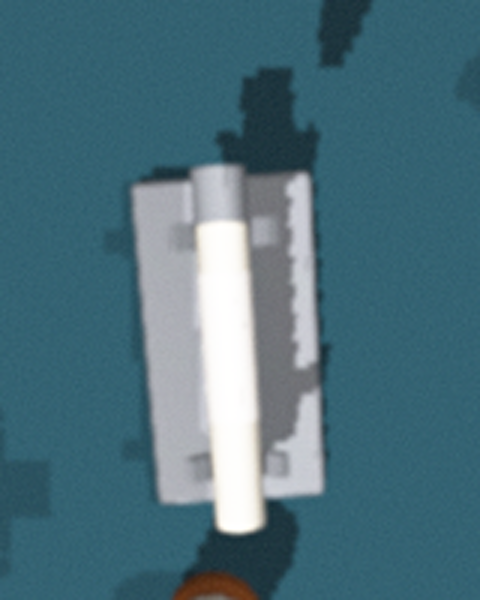

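The crop shows the tube lying in both V posts, cap at +y. Its ends are at (272,75) and (280,197), its length is 111 mm, and its yaw is +3.6°. I'll grip it 13 mm above the fingertips so the fingers clear the jaw hinge later.

```bash
python3 -m handwheel '[{"tx":0.03,"ty":-0.004,"tz":0.01,"rx":0,"ry":0,"rz":-0.6},{"tx":0.0457,"ty":-0.0063,"tz":0.04,"rx":0,"ry":0,"rz":-0.6},{"tx":0.0457,"ty":-0.0063,"tz":0.08,"rx":0,"ry":0,"rz":-0.6},{"tx":0.0457,"ty":-0.0063,"tz":0.12,"rx":0,"ry":0,"rz":-0.6},{"tx":0.0457,"ty":-0.0063,"tz":0.15,"rx":0,"ry":0,"rz":-0.6},{"tx":0.0457,"ty":-0.0063,"tz":0.17,"rx":0,"ry":0,"rz":-0.6},{"tx":0.0457,"ty":-0.0063,"tz":0.19,"rx":0,"ry":0,"rz":-0.6},{"tx":0.0457,"ty":-0.0063,"tz":0.1907,"rx":0,"ry":0,"rz":-0.6},{"tx":0.0457,"ty":-0.0063,"tz":0.1907,"rx":0,"ry":0,"rz":-0.6}]'
python3 -m handwheel '[{"tx":0,"ty":0,"tz":0,"rx":0,"ry":0,"rz":0},{"tx":0,"ty":0,"tz":0,"rx":0,"ry":0,"rz":0},{"tx":0,"ty":0,"tz":0,"rx":0,"ry":0,"rz":0},{"tx":0,"ty":0,"tz":0,"rx":0,"ry":0,"rz":0},{"tx":0,"ty":0,"tz":0,"rx":0,"ry":0,"rz":0},{"tx":0,"ty":0,"tz":0,"rx":0,"ry":0,"rz":0},{"tx":0,"ty":0,"tz":0,"rx":0,"ry":0,"rz":0},{"tx":0,"ty":0,"tz":0,"rx":0,"ry":0,"rz":0},{"tx":0,"ty":0,"tz":0,"rx":0,"ry":0,"rz":0},{"tx":0,"ty":0,"tz":0,"rx":0,"ry":0,"rz":0}]' 0 15
```

```text
clock: 5.13
eef_pos: [0.5183, 0.1946, 0.0314]
ee_rot: [-2.151, -2.289, 0.003]
force: [0.3, -0.2, 0.7]
grip_width: 1.001
grasp_force: 0.0
clock: 5.97
eef_pos: [0.5187, 0.1957, 0.0319]
ee_rot: [-2.151, -2.29, 0.0]
force: [-0.2, -0.6, 0.3]
grip_width: 0.284
grasp_force: 0.0
```

```bash
python3 -m handwheel '[{"tx":0,"ty":0,"tz":0,"rx":0,"ry":0,"rz":0},{"tx":0,"ty":0,"tz":0,"rx":0,"ry":0,"rz":0},{"tx":0,"ty":0,"tz":0,"rx":0,"ry":0,"rz":0},{"tx":0,"ty":0,"tz":0,"rx":0,"ry":0,"rz":0},{"tx":0,"ty":0,"tz":0,"rx":0,"ry":0,"rz":0},{"tx":0,"ty":0,"tz":0,"rx":0,"ry":0,"rz":0},{"tx":0,"ty":0,"tz":0,"rx":0,"ry":0,"rz":0}]' 0 35
```

```text
clock: 6.55
eef_pos: [0.5195, 0.1958, 0.0323]
ee_rot: [2.15, 2.289, 0.002]
force: [4.5, -1.5, 2.1]
grip_width: 0.172
grasp_force: 35.0
```

```bash
python3 -m handwheel '[{"tx":0,"ty":0,"tz":-0.02,"rx":0,"ry":0,"rz":0},{"tx":0,"ty":0,"tz":-0.05,"rx":0,"ry":0,"rz":0},{"tx":0,"ty":0,"tz":-0.09,"rx":0,"ry":0,"rz":0},{"tx":0,"ty":0,"tz":-0.13,"rx":0,"ry":0,"rz":0},{"tx":0,"ty":0,"tz":-0.15,"rx":0,"ry":0,"rz":0},{"tx":0,"ty":0,"tz":-0.15,"rx":0,"ry":0,"rz":0}]'
python3 -m handwheel '[{"tx":-0.03,"ty":0,"tz":0,"rx":0,"ry":0,"rz":0},{"tx":-0.07,"ty":0.002,"tz":0,"rx":0,"ry":0,"rz":-0.3},{"tx":-0.11,"ty":0.004,"tz":0,"rx":0,"ry":0,"rz":-0.6},{"tx":-0.15,"ty":0.006,"tz":0,"rx":0,"ry":0,"rz":-0.9},{"tx":-0.19,"ty":0.008,"tz":0,"rx":0,"ry":0,"rz":-1.2},{"tx":-0.23,"ty":0.01,"tz":0,"rx":0,"ry":0,"rz":-1.47},{"tx":-0.27,"ty":0.012,"tz":0,"rx":0,"ry":0,"rz":-1.47},{"tx":-0.31,"ty":0.014,"tz":0,"rx":0,"ry":0,"rz":-1.47},{"tx":-0.35,"ty":0.015,"tz":0,"rx":0,"ry":0,"rz":-1.47},{"tx":-0.38,"ty":0.015,"tz":0,"rx":0,"ry":0,"rz":-1.47}]'
python3 -m handwheel '[{"tx":-0.02,"ty":0.005,"tz":0,"rx":0,"ry":0,"rz":0},{"tx":-0.03,"ty":0.008,"tz":0,"rx":0,"ry":0,"rz":0},{"tx":-0.03,"ty":0.008,"tz":0,"rx":0,"ry":0,"rz":0},{"tx":-0.03,"ty":0.008,"tz":0,"rx":0,"ry":0,"rz":0},{"tx":-0.03,"ty":0.008,"tz":0,"rx":0,"ry":0,"rz":0}]'
python3 look.py w6 reader jaw
python3 -c "
import cv2;i=cv2.imread('pics/w6.png');cv2.imwrite('pics/w6c.png',cv2.resize(i[:300,140:420],None,fx=2,fy=2,interpolation=cv2.INTER_CUBIC))"
```

```text
clock: 7.05
eef_pos: [0.5198, 0.1968, 0.1866]
ee_rot: [2.149, 2.289, 0.008]
force: [-0.8, -0.0, -0.4]
grip_width: 0.172
grasp_force: 35.0
clock: 7.88
eef_pos: [0.5557, -0.1858, 0.1803]
ee_rot: [-1.969, -2.444, 0.003]
force: [1.3, 0.0, -0.5]
grip_width: 0.174
grasp_force: 35.0
clock: 8.3
eef_pos: [0.5714, -0.2077, 0.1813]
ee_rot: [-1.964, -2.45, -0.0]
force: [0.2, 0.5, -0.5]
grip_width: 0.172
grasp_force: 35.0
8.3 [ 0.5714 -0.2077  0.1813]
reader 0.69 [200.5, 9.0, 152.2, 269.7] ((277.5, 143.0), (274.0, 149.0), 90.0)
jaw 0.63 [277.6, 11.7, 43.5, 147.5] ((299.2589111328125, 83.93184661865234), (146.0133056640625, 42.62653732299805), 89.08334350585938)
```

View pics/w6c.png

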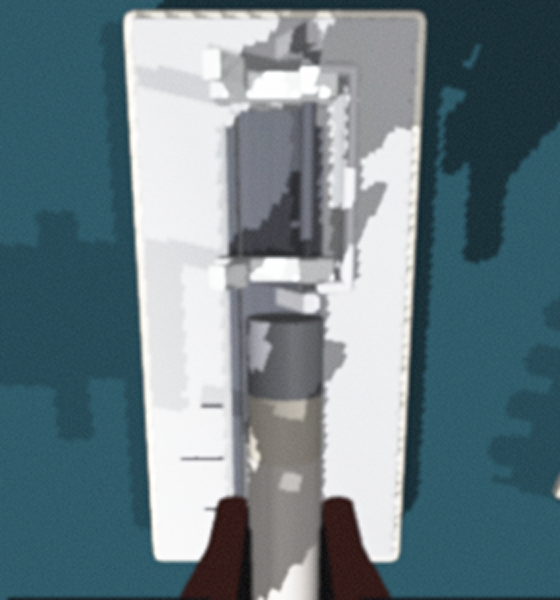

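The crop shows the reader almost square to the tool. The deck corners are at full-image (203,6), (353.5,7), (340,280.5) and (217,280), the ticks are at rows 202.5, 229 and 254, and the tube cap's front end is at (282.5,158).

```bash
cat > fit2.py <<'E'
from fit import *
p6=np.load("pics/w6.npy");K6=view("wrist",dict(eef_pos=p6[:3],ee_rot=p6[3:]))
px6=np.array([[203,6],[353.5,7],[340,280.5],[217,280]])
tk=np.array([[-25,-40,35],[-25,-65,35],[-25,-90,35]])/1e3; tv=[202.5,229,254]
def F(q): 
    q=np.array(q);return np.r_[(proj(K6,W(q,obj))-px6).ravel(),(proj(K6,W(q,tk))[:,1]-tv)]
r=least_squares(F,q);q2=r.x
if __name__=="__main__":
    print(q2,np.degrees(q2[2]),r.fun.round(1))
    obj[:,:2]*=57/60; r3=least_squares(F,q); print("inset",r3.x,np.degrees(r3.x[2]),r3.fun.round(1))
    q3=r3.x
    print("seat",W(q3,[0,.055,.069]),"tab",W(q3,[0,-.04,.077]))
    T6=R.from_rotvec(p6[3:]).as_matrix();print("tool yaw",np.degrees(np.arctan2(-T6[0,0],T6[1,0])))
    for z in(.186,.194,.202):
        e=ray(K6,(282.5,158.5),z)-p6[:3];print("tube end in tool",(T6.T@e).round(4))
    C=lambda P:((proj(K6,W(q3,np.array(P)/1e3))-[140,0])*2).round(0).tolist()
    print("fork tall",C([[-9.5,88,98],[-9.5,22,98]]),"floors",C([[0,88,61],[0,22,61]]), "jaw hinge",C([[13,96,47],[13,14,47]]))
E
python3 fit2.py
```

```text
[ 0.55979623 -0.17756489  0.21592075] 12.37134779564199 [-2.1 -2.3  2.5 -2.8  0.4  3.1 -0.8  3.1  0.9  0.5  0.6]
inset [ 0.55947009 -0.1758864   0.21748607] 12.461033880313092 [ 1.9  4.  -1.9  3.3 -2.1 -4.2  2.1 -4.  -0.9 -1.2 -1.1]
seat [[ 0.54760243 -0.12218204  0.069     ]] tab [[ 0.56810111 -0.21494412  0.077     ]]
tool yaw 12.56486692503217
tube end in tool [ 0.0539 -0.001  -0.0046]
tube end in tool [ 0.0551 -0.001  -0.0126]
tube end in tool [ 0.0562 -0.001  -0.0206]
fork tall [[244.0, 61.0], [246.0, 275.0]] floors [[276.0, 82.0], [276.0, 267.0]] jaw hinge [[310.0, 65.0], [308.0, 284.0]]
```

Both fits agree: reader at (0.5597, -0.177), yaw 12.4°. The fork floors project to within 3 crop px of where they appear. The tube is gripped centred. Next I'll move above the seat.

```bash
python3 -m handwheel '[{"tx":0.03,"ty":-0.001,"tz":0,"rx":0,"ry":0,"rz":0},{"tx":0.06,"ty":-0.003,"tz":0,"rx":0,"ry":0,"rz":0},{"tx":0.0877,"ty":-0.004,"tz":0,"rx":0,"ry":0,"rz":0},{"tx":0.0877,"ty":-0.004,"tz":0.02,"rx":0,"ry":0,"rz":0},{"tx":0.0877,"ty":-0.004,"tz":0.05,"rx":0,"ry":0,"rz":0},{"tx":0.0877,"ty":-0.004,"tz":0.075,"rx":0,"ry":0,"rz":0},{"tx":0.0877,"ty":-0.004,"tz":0.075,"rx":0,"ry":0,"rz":0},{"tx":0.0877,"ty":-0.004,"tz":0.075,"rx":0,"ry":0,"rz":0},{"tx":0.0877,"ty":-0.004,"tz":0.075,"rx":0,"ry":0,"rz":0}]'
python3 - <<'E'
from h import *
a=env.camera("side");b=env.camera("scene");s=env.state();print(s["eef_pos"].round(4),s["force"].round(1))
c=lambda i,x,y:cv2.resize(i[y:y+130,x:x+130,::-1],(390,390),interpolation=cv2.INTER_CUBIC)
cv2.imwrite("pics/a1.png",np.hstack([c(a,220,190),c(b,160,150)]))
E
```

```text
clock: 9.2
eef_pos: [0.5498, -0.1252, 0.1083]
ee_rot: [1.967, 2.448, 0.001]
force: [-0.2, 0.3, 0.6]
grip_width: 0.175
grasp_force: 35.0
[ 0.5502 -0.1255  0.1088] [-0.7  0.2  0.1]
```

View pics/a1.png

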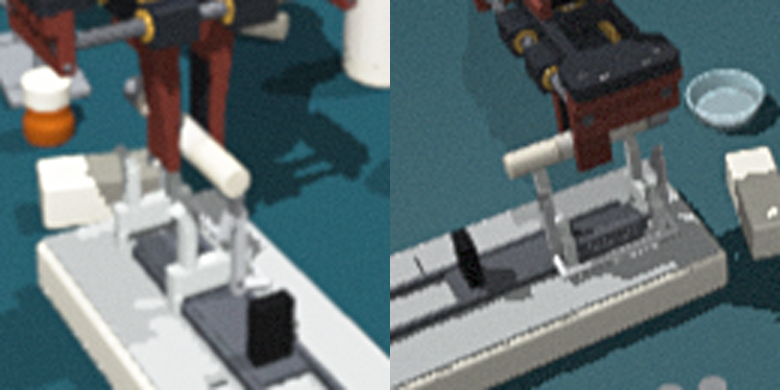

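The tube sits level over the clip mouth, between the tall -x tines and the jaw noses (side view crop about (210,155)). I'll correct by 2.5 mm and press down slowly.

```bash
python3 -m handwheel '[{"tx":0.0025,"ty":-0.001,"tz":0.005,"rx":0,"ry":0,"rz":0},{"tx":0.0025,"ty":-0.001,"tz":0.012,"rx":0,"ry":0,"rz":0},{"tx":0.0025,"ty":-0.001,"tz":0.02,"rx":0,"ry":0,"rz":0},{"tx":0.0025,"ty":-0.001,"tz":0.025,"rx":0,"ry":0,"rz":0},{"tx":0.0025,"ty":-0.001,"tz":0.025,"rx":0,"ry":0,"rz":0}]'
python3 -m handwheel '[{"tx":0,"ty":0,"tz":0.003,"rx":0,"ry":0,"rz":0},{"tx":0,"ty":0,"tz":0.006,"rx":0,"ry":0,"rz":0},{"tx":0,"ty":0,"tz":0.009,"rx":0,"ry":0,"rz":0},{"tx":0,"ty":0,"tz":0.012,"rx":0,"ry":0,"rz":0},{"tx":0,"ty":0,"tz":0.012,"rx":0,"ry":0,"rz":0},{"tx":0,"ty":0,"tz":0.012,"rx":0,"ry":0,"rz":0}]'
```

```text
clock: 9.72
eef_pos: [0.5463, -0.1232, 0.0803]
ee_rot: [-1.967, -2.447, 0.003]
force: [-0.6, -0.1, -0.2]
grip_width: 0.169
grasp_force: 35.0
clock: 10.22
eef_pos: [0.5468, -0.1235, 0.0694]
ee_rot: [-1.968, -2.448, 0.002]
force: [-2.3, -1.0, -2.2]
grip_width: 0.171
grasp_force: 35.0
```

```bash
python3 -m handwheel '[{"tx":0,"ty":0.001,"tz":0.002,"rx":0,"ry":0,"rz":0},{"tx":0,"ty":0.001,"tz":0.005,"rx":0,"ry":0,"rz":0},{"tx":0,"ty":0.001,"tz":0.008,"rx":0,"ry":0,"rz":0},{"tx":0,"ty":0.001,"tz":0.010,"rx":0,"ry":0,"rz":0},{"tx":0,"ty":0.001,"tz":0.010,"rx":0,"ry":0,"rz":0}]'
python3 -m handwheel '[{"tx":0,"ty":0,"tz":0.001,"rx":0,"ry":0,"rz":0},{"tx":0,"ty":0,"tz":0.002,"rx":0,"ry":0,"rz":0},{"tx":0,"ty":0,"tz":0.003,"rx":0,"ry":0,"rz":0},{"tx":0,"ty":0,"tz":0.004,"rx":0,"ry":0,"rz":0},{"tx":0,"ty":0,"tz":0.004,"rx":0,"ry":0,"rz":0}]'
```

```text
clock: 10.63
eef_pos: [0.5483, -0.1227, 0.059]
ee_rot: [-1.967, -2.448, 0.0]
force: [-1.1, -1.2, -7.1]
grip_width: 0.172
grasp_force: 35.0
clock: 11.05
eef_pos: [0.5493, -0.1228, 0.0563]
ee_rot: [1.967, 2.448, 0.002]
force: [0.2, -0.3, -0.8]
grip_width: 0.169
grasp_force: 35.0
```

```bash
python3 -m handwheel '[{"tx":0,"ty":0,"tz":0.001,"rx":0,"ry":0,"rz":0},{"tx":0,"ty":0,"tz":0.002,"rx":0,"ry":0,"rz":0},{"tx":0,"ty":0,"tz":0.002,"rx":0,"ry":0,"rz":0},{"tx":0,"ty":0,"tz":0.002,"rx":0,"ry":0,"rz":0}]'
python3 - <<'E'
from h import *
a=env.camera("side");b=env.camera("scene");s=env.state();print(s["eef_pos"].round(4),s["force"].round(1))
c=lambda i,x,y:cv2.resize(i[y:y+100,x:x+100,::-1],(400,400),interpolation=cv2.INTER_CUBIC)
cv2.imwrite("pics/a2.png",np.hstack([c(a,240,215),c(b,170,170)]))
E
```

```text
clock: 11.38
eef_pos: [0.5494, -0.1229, 0.0558]
ee_rot: [1.967, 2.447, 0.002]
force: [-4.1, 1.2, 14.4]
grip_width: 0.174
grasp_force: 35.0
[ 0.5494 -0.1229  0.0558] [-3.4  1.3 13.7]
```

View pics/a2.png

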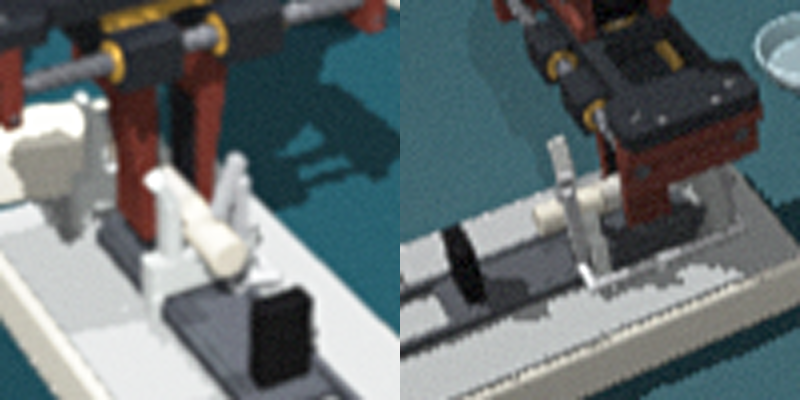

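The floor is felt at TCP z 0.0558 with 14 N. The pictures show the tube low in both forks with the jaw over it. Next: relieve the push, release and lift.

```bash
python3 -m handwheel '[{"tx":0,"ty":0,"tz":-0.002,"rx":0,"ry":0,"rz":0},{"tx":0,"ty":0,"tz":-0.002,"rx":0,"ry":0,"rz":0},{"tx":0,"ty":0,"tz":-0.002,"rx":0,"ry":0,"rz":0},{"tx":0,"ty":0,"tz":-0.002,"rx":0,"ry":0,"rz":0}]' 0.4 35
python3 -m handwheel '[{"tx":0,"ty":0,"tz":0,"rx":0,"ry":0,"rz":0},{"tx":0,"ty":0,"tz":0,"rx":0,"ry":0,"rz":0},{"tx":0,"ty":0,"tz":-0.01,"rx":0,"ry":0,"rz":0},{"tx":0,"ty":0,"tz":-0.03,"rx":0,"ry":0,"rz":0},{"tx":0,"ty":0,"tz":-0.06,"rx":0,"ry":0,"rz":0},{"tx":0,"ty":0,"tz":-0.10,"rx":0,"ry":0,"rz":0},{"tx":0,"ty":0,"tz":-0.12,"rx":0,"ry":0,"rz":0},{"tx":0,"ty":0,"tz":-0.12,"rx":0,"ry":0,"rz":0}]'
```

```text
clock: 11.82
eef_pos: [0.5485, -0.123, 0.0558]
ee_rot: [1.968, 2.449, 0.0]
force: [-0.3, -0.2, 0.1]
grip_width: 0.392
grasp_force: 0.0
clock: 12.48
eef_pos: [0.5513, -0.1235, 0.1818]
ee_rot: [1.964, 2.443, 0.007]
force: [1.0, 0.3, -0.8]
grip_width: 0.407
grasp_force: 0.0
```

I've used all ten views, so from here I check numerically. I'll move above the tab and compare where the tube lies with where the seat projects.

```bash
python3 -m handwheel '[{"tx":-0.03,"ty":0,"tz":0,"rx":0,"ry":0,"rz":0},{"tx":-0.07,"ty":0,"tz":0,"rx":0,"ry":0,"rz":0},{"tx":-0.095,"ty":0,"tz":0,"rx":0,"ry":0,"rz":0},{"tx":-0.095,"ty":0,"tz":0,"rx":0,"ry":0,"rz":0},{"tx":-0.095,"ty":0,"tz":0,"rx":0,"ry":0,"rz":0},{"tx":-0.095,"ty":0,"tz":0,"rx":0,"ry":0,"rz":0},{"tx":-0.095,"ty":0,"tz":0,"rx":0,"ry":0,"rz":0}]'
python3 look.py w7 jaw shutter_tab
cat > chk.py <<'E'
from fit import *
import sys
n=sys.argv[1]
q=np.array([.5597,-.1769,np.radians(12.42)])
p=np.load(f"pics/{n}.npy");KV=view("wrist",dict(eef_pos=p[:3],ee_rot=p[3:]))
T=R.from_rotvec(p[3:]).as_matrix();print("yaw",np.degrees(np.arctan2(-T[0,0],T[1,0])))
for nm,P in(("tab closed",[0,-.04,.077]),("tab half",[0,-.065,.077])): print(nm,"in tool",(T.T@(W(q,P)[0]-p[:3])).round(4))
for z in(69,77): print("tube ends pred z",z,proj(KV,W(q,np.array([[0,0,z],[0,110,z]])/1e3)).round(1).tolist())
print("tube sides pred",proj(KV,W(q,np.array([[-8,55,69],[8,55,69]])/1e3)).round(1).tolist())
for d in env.masks_of("wrist","tube")[:3]:
    yx=np.argwhere(d["pixels"])[:,::-1].astype(np.float32);print(round(d["conf"],2),d["bbox"],cv2.minAreaRect(yx))
im=cv2.imread(f"pics/{n}.png").max(2)
m=(im<50).astype(np.uint8);m[300:]=0;N,l,st,ce=cv2.connectedComponentsWithStats(m)
Tb=np.array([[x,y,z] for x in(-11,11) for y in(-45,-35) for z in(41,77)])/1e3
c=proj(KV,W(q,Tb));print("tab pred",c.min(0),c.max(0))
for i in range(1,N):
    if st[i,4]>60: print("dark",st[i],ce[i].round(1))
E
python3 chk.py w7
```

```text
clock: 13.07
eef_pos: [0.5688, -0.2141, 0.1757]
ee_rot: [-1.965, -2.45, -0.001]
force: [-0.2, 0.3, 0.9]
grip_width: 0.402
grasp_force: 0.0
13.0667 [ 0.5688 -0.2141  0.1757]
jaw 0.63 [287.1, 1.4, 40.2, 147.7] ((305.37457275390625, 73.94629669189453), (148.0501708984375, 41.842472076416016), 89.5523910522461)
shutter_tab 0.37 [531.2, 0.0, 28.8, 74.3] ((544.0, 35.5), (71.0, 30.0), 90.0)
shutter_tab 0.29 [262.7, 44.9, 36.7, 175.3] ((281.5, 132.0), (172.0, 35.0), 90.0)
yaw 12.523644381092936
tab closed in tool [-0.0019 -0.0009  0.0987]
tab half in tool [-0.0269 -0.0009  0.0987]
tube ends pred z 69 [[282.8, 158.1], [283.2, -6.4]]
tube ends pred z 77 [[282.8, 159.7], [283.2, -10.1]]
tube sides pred [[271.8, 80.9], [294.2, 81.0]]
0.89 [271.5, 0.0, 24.1, 162.1] ((283.65338134765625, 80.41146087646484), (161.1703643798828, 25.421831130981445), 89.1756591796875)
tab pred [268.28481615 194.15249956] [297.07542504 217.96158697]
dark [ 479    0   64   60 1886] [509.6  24. ]
dark [520  54  26  17 184] [530.4  62.7]
dark [269 191  27  25 582] [281.7 204.3]
dark [222 250  19  22  67] [229.7 258.3]
dark [225 253  23  47 547] [239.1 281.1]
dark [318 253  18  47 475] [324.6 281.7]
dark [337 277  22  23  94] [348.6 286.9]
dark [212 281  15  19  76] [218.5 290.8]
dark [104 297 102   3 107] [156.8 298.9]
```

```bash
python3 -m handwheel '[{"tx":-0.03,"ty":0,"tz":0,"rx":0,"ry":0,"rz":0},{"tx":-0.03,"ty":0,"tz":-0.03,"rx":0,"ry":0,"rz":0},{"tx":-0.03,"ty":0,"tz":-0.03,"rx":0,"ry":0,"rz":0},{"tx":-0.03,"ty":0,"tz":-0.03,"rx":0,"ry":0,"rz":0},{"tx":-0.03,"ty":0,"tz":-0.03,"rx":0,"ry":0,"rz":0}]'
python3 look.py w8 jaw
python3 chk.py w8
python3 - <<'E'
from h import *
i=cv2.imread("pics/w8.png");g=i.max(2)
s=np.load("pics/w8.npy")
print("axis",g[:200,281:286].mean(1).round().astype(int).tolist())
print("left of tube",g[:200,266:270].mean(1).round().astype(int).tolist())
E
```

```text
clock: 13.68
eef_pos: [0.5754, -0.2442, 0.2059]
ee_rot: [1.967, 2.45, 0.001]
force: [0.9, 0.2, -0.6]
grip_width: 0.402
grasp_force: 0.0
13.6833 [ 0.5754 -0.2442  0.2059]
jaw 0.81 [285.2, 0.0, 40.0, 101.7] ((304.5818786621094, 50.27211380004883), (35.255069732666016, 102.6388168334961), 3.814074993133545)
yaw 12.475595045713439
tab closed in tool [ 0.029  -0.0009  0.1289]
tab half in tool [ 0.004  -0.001   0.1289]
tube ends pred z 69 [[282.7, 114.8], [282.9, -42.2]]
tube ends pred z 77 [[282.7, 115.1], [282.9, -46.7]]
tube sides pred [[272.4, 40.8], [293.2, 40.9]]
0.81 [273.7, 1.5, 19.2, 111.6] ((283.5, 57.5), (115.0, 21.0), 90.0)
tab pred [269.22498688 153.52981833] [296.03304894 171.3512725 ]
dark [471   0  65  41 972] [497.5  15.8]
dark [270 151  25  19 413] [281.7 160.9]
dark [323 248  15  13  68] [329.9 253.4]
dark [166 250  82  50 922] [231.6 280.9]
dark [318 251  30  49 652] [327.7 279.4]
dark [336 281  29  19 159] [348.8 292.1]
dark [366 299  95   1  95] [413. 299.]
axis [252, 252, 253, 254, 254, 254, 253, 254, 254, 254, 254, 254, 254, 254, 254, 254, 254, 254, 254, 254, 254, 2
[... 1154 characters left out ...]
11, 112, 111, 112, 113, 112, 112, 112, 113, 112, 112, 110, 99, 81, 66, 60, 58, 58, 57, 60, 55, 64, 93, 131, 156, 163, 166, 168, 165, 163, 162, 164, 166, 173, 176, 175, 153, 126, 112, 111, 111, 108, 110, 111, 110, 110, 110, 111, 110, 108, 111, 109, 110, 111, 112, 119, 128, 129, 130, 131, 131, 129, 129, 129, 129, 130, 129, 130, 131, 129, 127, 129, 128, 128, 128, 129, 128, 128, 127, 128, 128, 126, 127, 129, 128, 128, 129, 126, 127, 126, 127, 126, 118, 112, 108, 108, 107, 106, 106, 102, 100, 96, 93, 89, 90, 94, 97, 100, 100, 102, 98, 100, 100, 101, 106, 117, 124, 129, 134, 154, 172, 180, 167, 152, 151, 160, 174, 182, 182, 179, 170, 164, 170, 179, 180, 173, 163, 164, 170, 168, 156, 153, 160, 168]
```

The tube's -y end is seen at row 115.6 against 115.0 predicted for the seat, so it is centred within about 1 mm and laterally right. Now I'll go down on the tab.

```bash
python3 -m handwheel '[{"tx":0.015,"ty":-0.001,"tz":0.03,"rx":0,"ry":0,"rz":0},{"tx":0.029,"ty":-0.0015,"tz":0.06,"rx":0,"ry":0,"rz":0},{"tx":0.029,"ty":-0.0015,"tz":0.09,"rx":0,"ry":0,"rz":0},{"tx":0.029,"ty":-0.0015,"tz":0.11,"rx":0,"ry":0,"rz":0},{"tx":0.029,"ty":-0.0015,"tz":0.13,"rx":0,"ry":0,"rz":0},{"tx":0.029,"ty":-0.0015,"tz":0.145,"rx":0,"ry":0,"rz":0},{"tx":0.029,"ty":-0.0015,"tz":0.151,"rx":0,"ry":0,"rz":0},{"tx":0.029,"ty":-0.0015,"tz":0.151,"rx":0,"ry":0,"rz":0},{"tx":0.029,"ty":-0.0015,"tz":0.151,"rx":0,"ry":0,"rz":0}]' 0.55 30
python3 -m handwheel '[{"tx":0,"ty":0,"tz":0,"rx":0,"ry":0,"rz":0},{"tx":0,"ty":0,"tz":0,"rx":0,"ry":0,"rz":0},{"tx":0,"ty":0,"tz":0,"rx":0,"ry":0,"rz":0},{"tx":0,"ty":0,"tz":0,"rx":0,"ry":0,"rz":0},{"tx":0,"ty":0,"tz":0,"rx":0,"ry":0,"rz":0},{"tx":0,"ty":0,"tz":0,"rx":0,"ry":0,"rz":0},{"tx":0,"ty":0,"tz":0,"rx":0,"ry":0,"rz":0}]' 0 30
```

```text
clock: 14.58
eef_pos: [0.5677, -0.2169, 0.055]
ee_rot: [-1.968, -2.449, 0.0]
force: [1.5, 0.2, 0.3]
grip_width: 0.548
grasp_force: 0.0
clock: 15.17
eef_pos: [0.5691, -0.217, 0.0557]
ee_rot: [1.966, 2.447, 0.002]
force: [4.6, 1.0, 1.7]
grip_width: 0.245
grasp_force: 30.0
```

```bash
python3 -m handwheel '[{"tx":0,"ty":0.001,"tz":0,"rx":0,"ry":0,"rz":0},{"tx":0,"ty":0.001,"tz":0,"rx":0,"ry":0,"rz":0},{"tx":0,"ty":0.001,"tz":0,"rx":0,"ry":0,"rz":0},{"tx":0,"ty":0.001,"tz":0,"rx":0,"ry":0,"rz":0}]' 0 50
cat > avg.py <<'E'
from h import *
P=[]
for _ in range(8): env.camera("side");s=env.state();P.append(s["eef_pos"])
p=np.mean(P,0);print(s["clock"],p.round(4),np.std(P,0).round(4),s["force"].round(1),s["grasp_force"])
y=np.radians(12.42);r=p-[.5597,-.1769,0];print("reader xy",(r[0]*np.cos(y)+r[1]*np.sin(y)).round(4),(-r[0]*np.sin(y)+r[1]*np.cos(y)).round(4))
E
python3 avg.py
python3 -m handwheel '[{"tx":-0.002,"ty":0,"tz":0,"rx":0,"ry":0,"rz":0},{"tx":-0.006,"ty":0,"tz":0,"rx":0,"ry":0,"rz":0},{"tx":-0.010,"ty":0,"tz":0,"rx":0,"ry":0,"rz":0},{"tx":-0.014,"ty":0,"tz":0,"rx":0,"ry":0,"rz":0},{"tx":-0.018,"ty":0,"tz":0,"rx":0,"ry":0,"rz":0},{"tx":-0.022,"ty":0,"tz":0,"rx":0,"ry":0,"rz":0},{"tx":-0.025,"ty":0,"tz":0,"rx":0,"ry":0,"rz":0},{"tx":-0.025,"ty":0,"tz":0,"rx":0,"ry":0,"rz":0},{"tx":-0.025,"ty":0,"tz":0,"rx":0,"ry":0,"rz":0},{"tx":-0.025,"ty":0,"tz":0,"rx":0,"ry":0,"rz":0}]'
python3 avg.py
```

```text
clock: 15.5
eef_pos: [0.5691, -0.2169, 0.0557]
ee_rot: [1.968, 2.448, 0.001]
force: [2.9, -0.0, 5.9]
grip_width: 0.242
grasp_force: 50.0
15.9 [ 0.5691 -0.2169  0.0557] [0. 0. 0.] [2.  0.7 4.8] 50.00154733657837
reader xy 0.0006 -0.0411
clock: 16.73
eef_pos: [0.574, -0.2389, 0.0556]
ee_rot: [-1.965, -2.448, -0.003]
force: [-0.7, 6.8, 8.4]
grip_width: 0.246
grasp_force: 50.0
17.1333 [ 0.574  -0.2389  0.0556] [0. 0. 0.] [-0.9  6.   8.8] 50.00272035598755
reader xy 0.0006 -0.0636
```

```bash
python3 -m handwheel '[{"tx":-0.001,"ty":0,"tz":0,"rx":0,"ry":0,"rz":0},{"tx":-0.0025,"ty":0,"tz":0,"rx":0,"ry":0,"rz":0},{"tx":-0.0025,"ty":0,"tz":0,"rx":0,"ry":0,"rz":0},{"tx":-0.0025,"ty":0,"tz":0,"rx":0,"ry":0,"rz":0},{"tx":-0.0025,"ty":0,"tz":0,"rx":0,"ry":0,"rz":0},{"tx":-0.0025,"ty":0,"tz":0,"rx":0,"ry":0,"rz":0}]'
python3 avg.py
python3 - <<'E'
from fit import *
q=np.array([.5597,-.1769,np.radians(12.42)])
a=env.camera("side");b=env.camera("scene");s0=cv2.imread("pics/side0.png");c0=cv2.imread("pics/scene0.png")
cv2.imwrite("pics/side9.png",a[:,:,::-1]);cv2.imwrite("pics/scene9.png",b[:,:,::-1])
for n,im in(("side",s0),("side",a),("scene",c0),("scene",b)):
    kv=view(n);g=im.max(2)
    for d in(0,25):
        print(n,d,"pred low edge",proj(kv,W(q,np.array([[-11,-45-d,50],[11,-45-d,50],[0,-40-d,77],[0,-40-d,41]])/1e3)).round(1).tolist())
    x,y=proj(kv,W(q,[0,-.0525,.059]))[0].astype(int);m=(g<45).astype(np.uint8);mm=np.zeros_like(m);mm[y-28:y+28,x-28:x+28]=m[y-28:y+28,x-28:x+28]
    N,l,st,ce=cv2.connectedComponentsWithStats(mm)
    for i in range(1,N):
        if st[i,4]>25: print("  dark",st[i],ce[i].round(1))
for l in("tube","jaw"):
  for n in("side","scene"):
    for d in env.masks_of(n,l)[:3]: print(n,l,round(d["conf"],2),d["bbox"])
print([ [n,proj(view(n),W(q,np.array([[0,0,69],[0,110,69]])/1e3)).round(0).tolist()] for n in("side","scene")])
E
```

```text
clock: 17.63
eef_pos: [0.5745, -0.2411, 0.0556]
ee_rot: [-1.965, -2.448, -0.003]
force: [-2.4, 7.0, 10.3]
grip_width: 0.244
grasp_force: 50.0
18.0333 [ 0.5745 -0.2411  0.0556] [0. 0. 0.] [-2.   7.6  9.8] 50.00278115272522
reader xy 0.0006 -0.0659
side 0 pred low edge [[305.7, 309.4], [318.6, 304.8], [310.9, 290.3], [310.3, 309.9]]
side 25 pred low edge [[314.8, 319.6], [328.0, 314.8], [320.2, 300.0], [319.3, 320.0]]
  dark [303 288  15  24 296] [309.5 299.2]
side 0 pred low edge [[305.7, 309.4], [318.6, 304.8], [310.9, 290.3], [310.3, 309.9]]
side 25 pred low edge [[314.8, 319.6], [328.0, 314.8], [320.2, 300.0], [319.3, 320.0]]
  dark [316 277  17  45 389] [325.3 299.7]
scene 0 pred low edge [[180.2, 237.6], [184.1, 244.4], [182.2, 230.2], [185.3, 243.2]]
scene 25 pred low edge [[168.0, 242.3], [171.8, 249.3], [169.7, 235.0], [173.2, 248.0]]
  dark [181 227  11  19 111] [185.9 236.4]
scene 0 pred low edge [[180.2, 237.6], [184.1, 244.4], [182.2, 230.2], [185.3, 243.2]]
scene 25 pred low edge [[168.0, 242.3], [171.8, 249.3], [169.7, 235.0], [173.2, 248.0]]
  dark [160 211  13   5  32] [164.4 212.1]
  dark [156 217  39  18 164] [175.2 225.8]
  dark [166 244  34  16  84] [182.2 250.3]
side tube 0.79 [146.0, 191.0, 49.7, 27.5]
side tube 0.64 [259.4, 183.6, 36.8, 15.6]
scene tube 0.91 [202.8, 203.8, 51.4, 23.6]
scene tube 0.76 [403.9, 204.8, 19.4, 47.6]
side jaw 0.41 [271.3, 230.0, 32.7, 58.8]
scene jaw 0.77 [206.5, 200.4, 48.7, 39.9]
[['side', [[297.0, 280.0], [265.0, 246.0]]], ['scene', [[202.0, 226.0], [252.0, 206.0]]]]
```

```bash
python3 - <<'E'
import cv2
a=cv2.imread("pics/side0.png").max(2);b=cv2.imread("pics/side9.png").max(2)
for r in(303,307,310): print(r,a[r,295:325].tolist())
for r in(313,317,320): print(r,b[r,304:334].tolist())
print("col",a[298:318,309].tolist(),b[308:328,318].tolist())
E
```

```text
303 [126, 124, 124, 125, 126, 125, 112, 70, 27, 24, 28, 30, 24, 21, 27, 19, 28, 22, 26, 17, 22, 26, 42, 101, 160, 219, 237, 235, 234, 234]
307 [122, 118, 111, 114, 121, 122, 104, 55, 25, 25, 22, 24, 21, 20, 24, 25, 23, 21, 24, 26, 22, 31, 66, 103, 95, 94, 115, 146, 194, 226]
310 [75, 83, 96, 93, 91, 93, 97, 92, 57, 24, 20, 22, 23, 28, 36, 49, 65, 74, 97, 110, 118, 121, 125, 121, 120, 121, 102, 87, 93, 116]
313 [116, 102, 73, 87, 103, 103, 99, 104, 104, 117, 119, 121, 121, 97, 45, 28, 19, 22, 26, 26, 30, 24, 28, 46, 54, 52, 52, 89, 127, 130]
317 [109, 102, 101, 98, 79, 54, 78, 93, 109, 122, 121, 126, 112, 85, 35, 25, 27, 22, 26, 24, 30, 26, 51, 95, 96, 91, 101, 106, 110, 131]
320 [83, 100, 111, 112, 113, 112, 103, 55, 58, 91, 104, 94, 60, 25, 24, 47, 53, 70, 83, 104, 108, 112, 109, 113, 114, 109, 103, 92, 89, 95]
col [23, 30, 23, 21, 25, 27, 21, 19, 21, 24, 24, 17, 36, 77, 115, 122, 127, 118, 114, 94] [55, 47, 46, 49, 48, 45, 42, 40, 36, 35, 37, 24, 24, 50, 82, 107, 111, 109, 108, 97]
```

The tab's right and bottom edges in the side view moved about (9.5, 10.2) px, against (9.3, 10.0) predicted for 25 mm. The spring force of about 7.8 N also matches half travel. I'm handing it in while holding.

```bash
python3 -c "
from cell import env
print(env.job_done())"
```

```text
the job is handed in; nothing more can be done
None
```

I handed the job in at about 18 s with the tube fully home in the clip (centred to about 1 mm, jaw sprung back) and the gripper holding the shutter at about 25 mm, half its travel, against roughly 7.8 N of spring; no verdict came back.

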